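# Open the pump's filter housing and remove the used cartridge

### The job

Press in the orange snap tab on the pump's white filter cover and, keeping it pressed, lift the cover off; set the cover down flat and right way up in the white tray. Then take the used filter cartridge out by its blue fin and stand it upright in the red bin. Leave the glassware and other things on the bench where they are.

Things in the scene. Friction and masses are not known exactly. Their poses are not given: they have to be found in the camera images.
- pump: Bench vacuum pump, fixed, turned up to 0.35 rad about z. Origin on the bench under the centre of its grey open-topped filter housing, 62 wide (x), 136 long (y), 60 tall, walls 6, inner floor 6 above the bench. In the middle of the +x wall a window, upper edge 6 below the rim, catches the snap tab's nose. A blue motor 95 tall lies along y on the -x side, 85 to 175 from the origin. All in mm.
- housing_rim (a point): Middle of the filter housing's mouth, level with its rim, 60 mm above the bench, axes as the pump's. The mouth is 50 (x) by 124 (y) mm. The white cover stands on the rim at the start.
- cover_grip (a point): Point to centre a pinch on: inside the white filter cover, middle of its length, 27 above its flange's underside (87 above the bench when seated, 43 above a floor it is set on, since end ribs reach 16 below the flange). Axes as the pump's when seated. Plain -x side 24 from here; tab face on +x 33 away when free, 24 when fully pressed. Pinching both along x presses the tab and holds the cover. All in mm.
- cover: The white filter cover: cap 46 wide (x), 110 long (y), 48 tall, flange 62 x 134 x 4 at its foot resting on the housing rim, ribs 16 below it inside the housing with 2 of play. 160 g with its tab. Origin in the middle of the flange's underside, z up. It must rise 45 to clear the cartridge's fin. All in mm.
- tab_face (a point): Centre of the outer face of the orange ribbed snap tab on the cover's +x side, 34 wide (y) by 34 tall, 11 proud of the cover. Pushed to -x it springs back, 3 N at first, 12 N fully in. While it is out its nose holds the cover down (2 of upward play); keep it pressed until the cover has risen 15. All in mm.
- snap_tab (a joint): How far the snap tab is pressed in, m: 0 free, 0.009 fully in (firm stop). It frees the catch at about 0.005 to 0.007.
- cartridge_grip (a point): Grip point of the used filter cartridge in the housing under the cover: brown pleated block 44 (x) by 92 (y), 32 tall, with an upright blue fin 12 thick (x), 36 long (y), its top 92 above the underside. The point is in the fin, 78 above the underside, 84 above the bench at the start. z up, x across the fin. Loose, about 150 g; its underside clears the rim after 54 of lift. All in mm.
- tray: White low tray, fixed, 150 (x) by 180 (y) mm, walls 16 mm tall and 5 thick, inner floor 5 mm above the bench. Origin under its centre, on the bench. It may be left or right of the pump.
- bin: Red open bin, fixed, 140 (x) by 160 (y) mm, walls 60 mm tall and 5 thick, inner floor 5 mm above the bench. Origin under its centre, on the bench. It is on the other side of the pump from the tray.
- flask_mid (a point): Bystander: conical amber glass flask, 104 wide at the foot, 156 tall (mm); point on its axis half-way up. Leave it where it is.
- beaker_mid (a point): Bystander: clear plastic beaker, 72 across, 95 tall (mm); point on its axis half-way up. Leave it where it is.
- measure_mid (a point): Bystander: tall clear measuring vessel, 60 across, 200 tall (mm); point on its axis half-way up. Leave it where it is.
- red_cap_mid (a point): Bystander: red screw cap lying flat, 72 across, 22 tall (mm); point on its axis half-way up. Leave it where it is.
- jar_mid (a point): Bystander: glass jar with red cap, 84 across, 120 tall (mm); point on its axis half-way up. Leave it where it is.
- wash_bottle_mid (a point): Bystander: white bottle with blue cap, 68 across, 170 tall (mm); point on its axis half-way up. Leave it where it is.
- sample_box_mid (a point): Bystander: cardboard box 90 x 130, 50 tall (mm); point on its axis half-way up. Leave it where it is.
There are look-alikes about, which are no part of the job. There is more than one size of the bin; the job needs the larger. Leave any pink look-alike of the cover alone.

How it is judged:
By the outcome, as a careful person would: the job done as asked, in the order asked, and still so for the second after the job is handed in, with the robot touching nothing.
It also fails if it takes over 72 s, if anything falls off the work surface, if the arm or the gripper's body presses on something with over 40 N, if the wrist force passes 120 N, or if a joint passes its speed limit or range.

### The arm

A 6-joint arm with a two-finger parallel gripper is mounted at the origin on the work surface. World frame = base frame: x ahead of the robot, y to its left, z up, the work surface at z = 0. Lengths are in m, angles in degrees, forces in N, time in s.
With the tool pointing down it reaches from about 0.4 to 0.825 m from the base axis. Payload 7 kg.
Tool frame: the origin (TCP) lies on the centre line of the jaws, within the pads' length; the fingertips stand 25 mm ahead of it and the grasp point (between the pads) lies 6 mm ahead of it (tip_reach is the distance from the TCP to the fingertips, in m); z points along the fingers, y is the line along which they close (so a half turn about z gives the same grasp; the last joint's range is limited). The gripper opens to 88 mm and grips with 3 to 60 N. Pads are 19 mm wide; open, the fingers measure 130 mm over their backs; the gripper's body (78 mm by 193 mm) begins 47 mm behind the grasp point.
Start: joints at [80.334, 20.546, 0.682, 0, -70.136, -16.507], TCP at [0.298, 0.606, 0.252] pointing down, gripper open.
Joint ranges: [-176.03, 176.03], [-82.01, 121.73], [-58.28, 71.71], [-173.87, 95.51], [-174.79, -0.11], [-173.66, 173.66]. Speed limits (degrees/s): [136.94, 136.94, 172.46, 180, 180, 180].

### API

Orientations are given as a 3x3 rotation matrix whose columns are the frame's x, y, z axes.
In Python, from plant import * gives the robot as it stands.
- The arm moves only by the tool drive_tool, never from a script. Its argument "increments" is a list that holds one entry, the list of rows, each a list of 7 numbers: the shift along the tool's x, y, z in mm, then the turn, a rotation vector about the tool's x, y, z in rad, then the opening, from 0 (shut) to 1 (fully open). A call has 1 to 20 rows; each row shifts and turns the commanded pose from where the row before left it, along the tool's axes as they then stand; what a row does not reach is not made up. A row lasts 1/8 s, in which the tool goes at most 62.5 mm and 10.7 degrees, less where a joint would pass 70% of its speed; a pose out of reach is approached as far as the arm can. A call is refused whole if a number of a shift passes 62.5 or a number of a turn 0.188, either way. A call with a gripper value outside its range is refused whole. The fingers move at their own pace and stop on an object; "newtons" is the grip in N (left out, the last holds). Time passes only in rows, so rows that do not move let the fingers close. It gives the time, the measured TCP pose, the force, the opening and the grip force at its end, in the units of the state.
- get_obs(): the state, without advancing time (a new reading comes with each control period).
- get_image(name): name is "side" or "top" or "wrist"; returns a dict with "pixels" (480x640x3 uint8, blue, green, red), "range_z" (480x640 float32, m along the optical axis (not along the pixel's ray), 0 where there is no reading), "intrinsics" (3x3 intrinsics, pixels), "origin" and "orientation" of the camera in the world. Camera axes: x right, y down, z forward; pixel columns grow to the right and rows downward; lengths in m; the calibration is good to about 2 mm. A picture is of the moment at which its call begins.
- close_job(): hands the job in; it is judged then, once.
Trained networks look in the newest picture that a camera, given by its name, has taken for a name from the list of things; names that differ only in an ending like _2 or _b are one class to them, and where a whole thing is asked for, a point or a joint stands for the part that bears it (a point fixed in the world has none). Each returns a list of dicts, best first, with "score" (0 to 1); they miss things now and then, are a little off and sometimes report something else, mostly with a low value. They report only what shows in the picture. A call takes as long as a camera call. They do not tell look-alikes from the thing itself.
- recognise(camera, target): "rect" ([centre column, centre row, width, height] in pixels, round what is visible of it).
- regions_of(camera, target): "region" (480x640 bool, what is visible of it) and "rect" ([centre column, centre row, width, height] in pixels, round what is visible of it).
The state is a dict: "time": time; "q": joint angles; "dq": joint speeds; "joint_torque": joint torques, N m; "position": TCP position; "ee_rot": TCP orientation; "wrist_force": force on the tool from outside, world axes, zero at the start; "moment": the same for the moment, N m; "grip_width": finger opening in m; "grasp_force": force on a finger pad.
Only numpy, scipy, OpenCV 4.12 (cv2) and the standard library are available. Lean on these libraries where they do the work, as an engineer would, in place of code of your own. Each camera call takes 0.05 s, during which the arm holds its last target. There are 200 camera calls.

## Working session

There is one attempt and no reset: what is moved stays moved. The work goes in short steps, Python scripts to look and compute and a tool call to move; the robot and the scene stay as the last step left them, time stands still between calls to the robot, and variables do not carry over. Pictures are saved under pics/ and viewed, at most 10 in all, crops included, and the job is handed in when it is done.

Besides the shell and the picture viewer there is one more tool, called after "Emit:" by a JSON object that holds its "api" and its "payload". drive_tool: Moves the arm, as the interface text tells. Its arguments: {"type":"object","properties":{"increments":{"type":"array","items":{"type":"array","items":{"type":"array","items":{"type":"number"}}}},"newtons":{"type":"number"}},"required":["increments"]}

```bash
mkdir -p pics
cat > h.py <<'E'
from plant import *
import numpy as np, cv2
def pts(im):
    K=np.array(im["intrinsics"]);z=im["range_z"];v,u=np.mgrid[:480,:640]
    c=np.stack([(u-K[0,2])/K[0,0]*z,(v-K[1,2])/K[1,1]*z,z],-1)
    return c@np.array(im["orientation"]).T+np.array(im["origin"])
E
python3 - <<'E'
from h import *
a=get_image("top");cv2.imwrite("pics/top.png",a["pixels"])
P=pts(a)
np.savez("top.npz",P=P,img=a["pixels"])
for t in ["pump","cover","tab_face","tray","bin"]:
    for r in regions_of("top",t)[:4]:
        m=r["region"]&(a["range_z"]>0)
        if m.sum()==0: continue
        q=P[m];print(t,round(r["score"],2),np.round(r["rect"]),np.round(np.median(q,0),3),np.round(np.percentile(q,2,0),3),np.round(np.percentile(q,98,0),3))
b=get_image("side");cv2.imwrite("pics/side.png",b["pixels"])
o=get_obs();print(a["origin"],o["position"],o["ee_rot"],o["time"])
E
```

```text
pump 0.92 [322. 270.  83.  86.] [ 0.482 -0.044  0.062] [ 0.411 -0.133  0.007] [0.577 0.04  0.095]
cover 0.64 [308. 223.  58.  43.] [ 0.589 -0.018  0.107] [ 0.557 -0.081  0.061] [0.633 0.045 0.113]
cover 0.59 [401. 346.  44.  65.] [ 0.307 -0.221  0.064] [ 0.246 -0.262  0.018] [ 0.371 -0.188  0.069]
tray 0.85 [434. 260.  81.  70.] [ 0.506 -0.318  0.007] [ 0.432 -0.405  0.002] [ 0.581 -0.23   0.019]
bin 0.87 [167. 278.  74.  64.] [0.474 0.327 0.007] [0.402 0.238 0.001] [0.539 0.395 0.062]
bin 0.69 [161. 365.  56.  43.] [0.273 0.337 0.005] [ 0.229  0.277 -0.001] [0.318 0.384 0.042]
[ 0.3207756  -0.07055385  1.20552906] [0.29767991 0.60569623 0.25136795] [[ 8.97448811e-01 -4.41118596e-01 -1.27650290e-04]
 [-4.41118613e-01 -8.97448751e-01 -3.28909964e-04]
 [ 3.05287084e-05  3.51488775e-04 -9.99999938e-01]] 0.35
```

View pics/top.png

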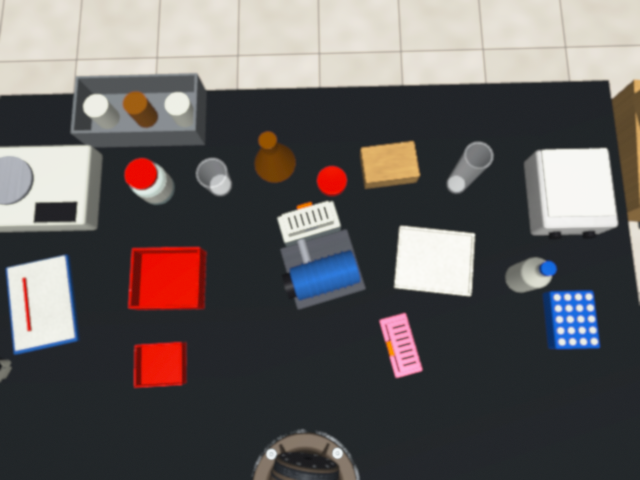

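View pics/side.png

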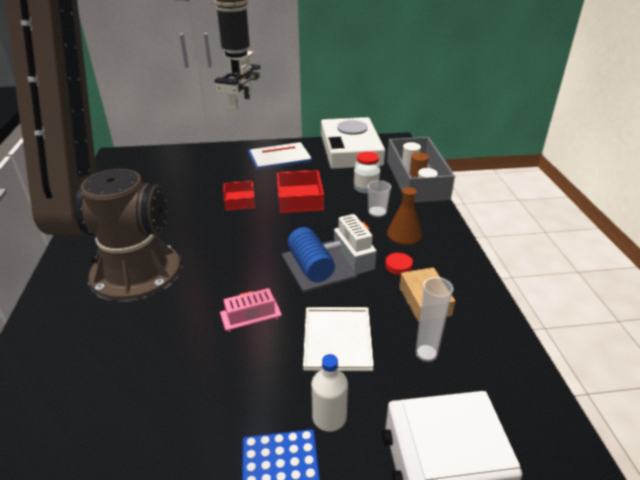

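Top view: the wanted cover is white, at (308,223), with its orange tab at (305,207). The pink one at (401,346) is the look-alike. The larger bin is at (167,278) and the small one at (161,365). The tray is at (434,260); the white appliance at (572,190) and the box lid are not trays. I'll choose the white cover on the pump, the large bin and that tray.

```bash
cat > fit.py <<'E'
from h import *
def rect(q):
    (cx,cy),(w,h),an=cv2.minAreaRect((q[:,:2]*1000).astype(np.float32))
    if w<h: w,h,an=h,w,an-90
    an=(an+90)%180-90   # long-axis direction, deg from x
    yaw=(an-90+90)%180-90
    return np.round([cx,cy,w,h,yaw],1)
E
python3 - <<'E'
from fit import *
d=np.load("top.npz");P=d["P"].reshape(-1,3)
def box(x0,x1,y0,y1,z0,z1): return P[(P[:,0]>x0)&(P[:,0]<x1)&(P[:,1]>y0)&(P[:,1]<y1)&(P[:,2]>z0)&(P[:,2]<z1)]
q=box(.53,.66,-.1,.07,.1,.12);print("covertop",len(q),rect(q),np.median(q[:,2]))
q=box(.42,.60,-.42,-.22,.012,.03);print("tray",len(q),rect(q))
q=box(.38,.56,.22,.42,.052,.08);print("bin",len(q),rect(q))
q=box(.40,.66,-.16,.12,.03,.13);print("pump",len(q),rect(q))
get_image("top")
for t in ["flask_mid","beaker_mid","red_cap_mid","measure_mid","sample_box_mid","jar_mid"]:
    r=regions_of("top",t)
    if r: q=d["P"][r[0]["region"]];print(t,r[0]["score"],np.round(np.median(q,0),3),np.round(np.percentile(q,3,0),3),np.round(np.percentile(q,97,0),3))
cv2.imwrite("pics/crop.png",cv2.resize(d["img"][120:320,240:490],None,fx=3,fy=3,interpolation=cv2.INTER_CUBIC)[:600])
E
```

```text
covertop 1048 [600.7 -16.6 110.   57.7  16.2] 0.10903704966012362
tray 662 [ 506.4 -317.5  181.5  150.9   -7.5]
bin 683 [471.5 318.1 161.8 141.   -0.6]
pump 4501 [526.6 -26.9 206.4 169.8 -74.2]
flask_mid 0.63 [0.746 0.063 0.069] [0.717 0.024 0.016] [0.781 0.107 0.159]
beaker_mid 0.93 [0.722 0.213 0.054] [0.677 0.174 0.002] [0.744 0.239 0.097]
red_cap_mid 0.94 [ 0.709 -0.074  0.022] [ 0.677 -0.105  0.01 ] [ 0.741 -0.042  0.027]
measure_mid 0.6 [ 0.693 -0.38   0.148] [ 0.671 -0.41   0.015] [ 0.725 -0.356  0.203]
sample_box_mid 0.94 [ 0.736 -0.214  0.051] [ 0.695 -0.276  0.013] [ 0.786 -0.152  0.056]
jar_mid 0.76 [0.691 0.349 0.112] [0.663 0.322 0.015] [0.733 0.392 0.124]
```

View pics/crop.png

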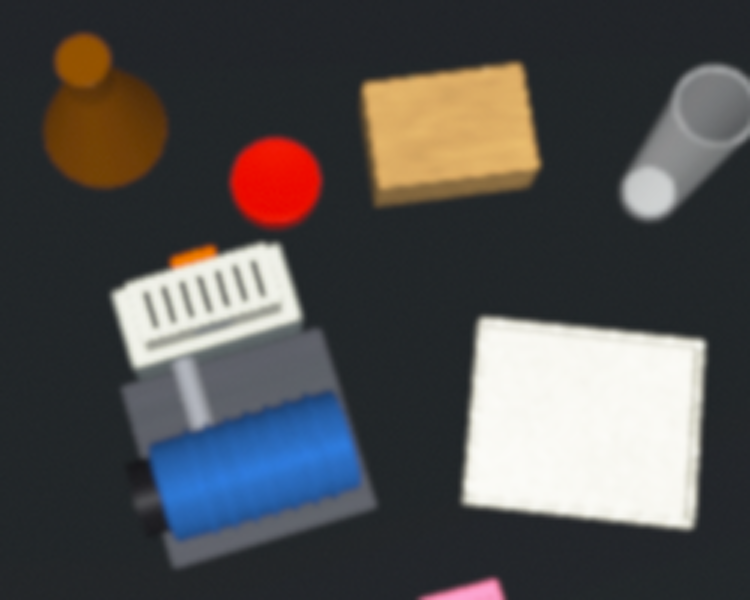

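The crop shows the white cover with its orange tab at crop (193,257), on the far (+x) side; the pink one is only at the bottom edge. Choice confirmed, so I'm moving over it.

Emit:
{"api": "drive_tool", "payload": {"increments": [[[45.2,35.7,0,0,0,0,1],[45.2,35.7,0,0,0,0,1],[45.2,35.7,0,0,0,0,1],[45.2,35.7,0,0,0,0,1],[45.2,35.7,0,0,0,0,1],[45.2,35.7,0,0,0,0,1],[45.2,35.7,0,0,0,0,1],[45.2,35.7,0,0,0,0,1],[45.2,35.7,0,0,0,0,1],[45.2,35.7,0,0,0,0,1],[45.2,35.7,0,0,0,0,1],[45.2,35.7,0,0,0,0,1],[0,0,0,0,0,0.166,1],[0,0,0,0,0,0.166,1],[0,0,0,0,0,0.166,1],[0,0,0,0,0,0.166,1],[0,0,0,0,0,0.166,1],[0,0,0,0,0,0,1],[0,0,0,0,0,0,1]]]}}

```text
time: 3.08
position: [0.5956, -0.0179, 0.2516]
ee_rot: [[0.284, -0.959, 0.0], [-0.959, -0.284, 0.0], [-0.0, -0.0, -1.0]]
wrist_force: [-0.2, -0.3, 1.2]
grip_width: 0.0875
grasp_force: 0.0
```

```bash
cat > look.py <<'E'
from fit import *
import sys
a=get_image("wrist");cv2.imwrite("pics/%s.png"%sys.argv[1],a["pixels"]);P=pts(a)[a["range_z"]>0]
np.savez(sys.argv[1]+".npz",P=pts(a),img=a["pixels"])
o=get_obs();R=np.array(o["ee_rot"]);print("t",o["time"],"p",np.round(o["position"],4),"yangle",np.degrees(np.arctan2(R[1,1],R[0,1])),"z",np.round(R[:,2],4),"cam",np.round(a["origin"],3),"q",np.round(o["q"],1),o["grip_width"])
def box(x0,x1,y0,y1,z0,z1): return P[(P[:,0]>x0)&(P[:,0]<x1)&(P[:,1]>y0)&(P[:,1]<y1)&(P[:,2]>z0)&(P[:,2]<z1)]
E
python3 - w1 <<'E'
from look import *
q=box(.53,.66,-.1,.07,.105,.115);print("covertop",len(q),rect(q),np.median(q[:,2]))
q=box(.53,.66,-.1,.07,.061,.07);print("flange",len(q),rect(q),np.median(q[:,2]))
E
```

```text
t 3.125 p [ 0.5956 -0.018   0.2516] yangle -163.556973263325 z [ 1.e-04 -0.e+00 -1.e+00] cam [ 0.613 -0.082  0.385] q [ 17.1  13.1  -9.7   0.  -67.2  -0.6] 0.08787358695145747
covertop 8417 [594.5 -18.1 110.   46.1  15.8] 0.10816962113641782
flange 2235 [594.5 -18.5 134.6  62.2  15.7] 0.06406261748566822
```

View pics/w1.png

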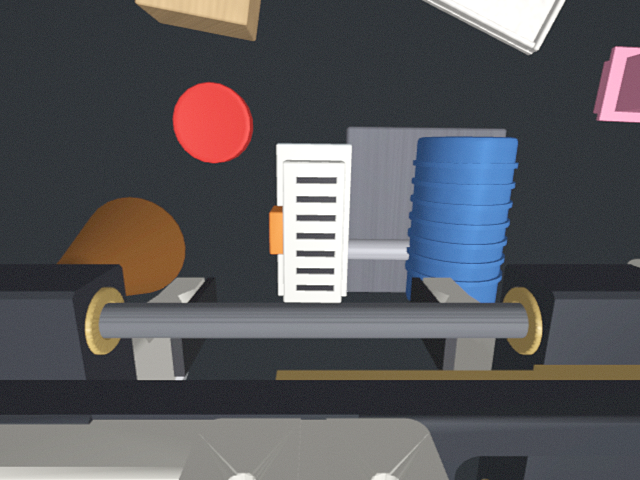

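The wrist view shows the white cover top at (316,230) with its tab at (276,230), and the fitted sizes match the description (110x46, flange 134x62). I'm descending to pinch.

Emit:
{"api": "drive_tool", "payload": {"increments": [[[0,1.1,30,0,0,0.012,1],[0,0,30,0,0,0,1],[0,0,30,0,0,0,1],[0,0,30,0,0,0,1],[0,0,20,0,0,0,1],[0,0,12,0,0,0,1],[0,0,6,0,0,0,1],[0,0,0,0,0,0,1],[0,0,0,0,0,0,0.4],[0,0,0,0,0,0,0.4],[0,0,0,0,0,0,0.4],[0,0,0,0,0,0,0.4],[0,0,0,0,0,0,0.4],[0,0,0,0,0,0,0.4],[0,0,0,0,0,0,0.4],[0,0,0,0,0,0,0.4]]], "newtons": 35}}

```text
time: 5.12
position: [0.5951, -0.0181, 0.0944]
ee_rot: [[0.269, -0.963, 0.002], [-0.963, -0.269, 0.0], [0.0, -0.002, -1.0]]
wrist_force: [0.7, 1.0, 5.4]
grip_width: 0.0476
grasp_force: 35.0
```

Emit:
{"api": "drive_tool", "payload": {"increments": [[[0,0,-3,0,0,0,0.4],[0,0,-4,0,0,0,0.4],[0,0,-5,0,0,0,0.4],[0,0,-8,0,0,0,0.4],[0,0,-10,0,0,0,0.4],[0,0,-15,0,0,0,0.4],[0,0,-20,0,0,0,0.4],[0,0,-25,0,0,0,0.4],[0,0,-20,0,0,0,0.4],[0,0,-10,0,0,0,0.4],[0,0,0,0,0,0,0.4]]]}}

```text
time: 6.5
position: [0.5945, -0.0183, 0.2144]
ee_rot: [[0.269, -0.963, 0.001], [-0.963, -0.269, 0.0], [-0.0, -0.001, -1.0]]
wrist_force: [-0.3, 0.1, -2.0]
grip_width: 0.0475
grasp_force: 35.0
```

```bash
python3 - w2 <<'E'
from look import *
b=get_image("side");cv2.imwrite("pics/s2.png",np.vstack([cv2.resize(b["pixels"][170:320,250:450],(640,480))[:300],a["pixels"][:300]]))
q=box(.53,.66,-.1,.07,.058,.1);print("fin etc",len(q),rect(q))
E
```

```text
t 6.55 p [ 0.5941 -0.0183  0.2134] yangle -164.4316832138435 z [-3.e-04  2.e-04 -1.e+00] cam [ 0.611 -0.083  0.347] q [ 17.   14.6 -12.9  -0.  -62.5  -1.5] 0.047456788697895255
fin etc 83 [612.8 -83.2  61.7   0.  -74.5]
```

View pics/s2.png

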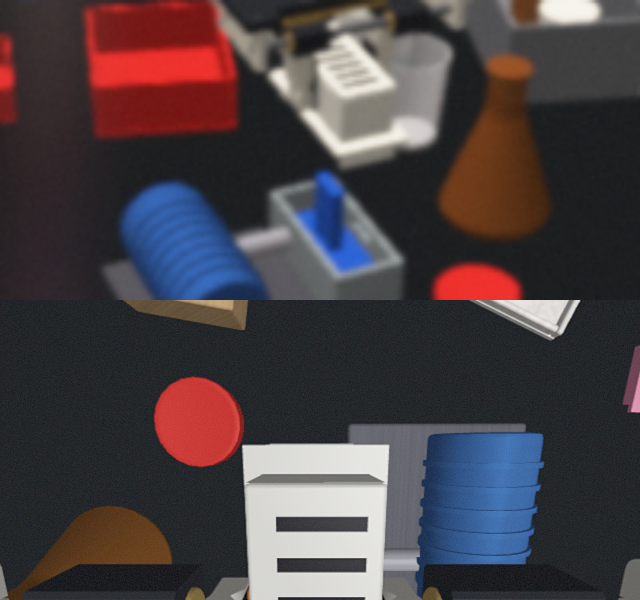

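The cover is off and held level; the cartridge's blue fin stands in the open housing (upper image, 328,210). Next, over to the tray.

Emit:
{"api": "drive_tool", "payload": {"increments": [[[20,12,0,0,0,0,0.4],[35,22,0,0,0,0,0.4],[40,25,0,0,0,0,0.4],[40,25,0,0,0,0,0.4],[40,25,0,0,0,0,0.4],[40,25,0,0,0,0,0.4],[30,18.8,0,0,0,0,0.4],[19.6,12,0,0,0,0,0.4],[0,0,0,0,0,0.1,0.4],[0,0,0,0,0,0.1,0.4],[0,0,0,0,0,0.1,0.4],[0,0,0,0,0,0.09,0.4],[0,0,0,0,0,0,0.4]]]}}

```text
time: 8.22
position: [0.5059, -0.3178, 0.2128]
ee_rot: [[-0.118, -0.993, -0.002], [-0.993, 0.118, 0.0], [-0.0, 0.002, -1.0]]
wrist_force: [1.0, -0.0, -2.4]
grip_width: 0.0477
grasp_force: 35.0
```

```bash
python3 - w3 <<'E'
from look import *
E
```

```text
t 8.275 p [ 0.5061 -0.3178  0.2129] yangle 173.32265036335104 z [-1.2e-03  4.0e-04 -1.0e+00] cam [ 0.497 -0.385  0.346] q [-13.4  15.  -12.5  -0.  -62.6   6.7] 0.04740731382938966
```

View pics/w3.png

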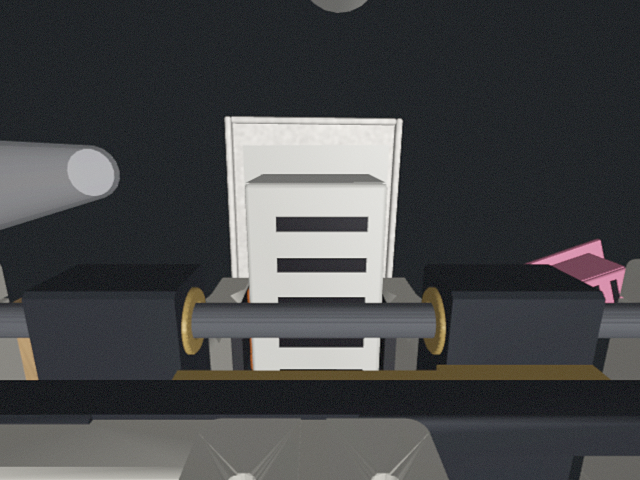

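The cover hangs centred over the tray and aligned with its edges (tray 228–400 px across, cover 246–385). Lowering it now.

Emit:
{"api": "drive_tool", "payload": {"increments": [[[0,0,15,0,0,0,0.4],[0,0,30,0,0,0,0.4],[0,0,35,0,0,0,0.4],[0,0,30,0,0,0,0.4],[0,0,20,0,0,0,0.4],[0,0,12,0,0,0,0.4],[0,0,6,0,0,0,0.4],[0,0,3,0,0,0,0.4],[0,0,3,0,0,0,0.4],[0,0,2,0,0,0,0.4],[0,0,0,0,0,0,0.4],[0,0,0,0,0,0,0.4]]]}}

```text
time: 9.78
position: [0.507, -0.3175, 0.0578]
ee_rot: [[-0.118, -0.993, 0.0], [-0.993, 0.118, -0.0], [0.0, -0.0, -1.0]]
wrist_force: [-0.1, 0.2, -0.9]
grip_width: 0.0471
grasp_force: 35.0
```

Emit:
{"api": "drive_tool", "payload": {"increments": [[[0,0,1,0,0,0,0.4],[0,0,1,0,0,0,0.4],[0,0,0,0,0,0,0.4],[0,0,0,0,0,0,0.4]]]}}

```text
time: 10.28
position: [0.5069, -0.3174, 0.0555]
ee_rot: [[-0.118, -0.993, -0.0], [-0.993, 0.118, -0.0], [0.0, 0.0, -1.0]]
wrist_force: [0.8, 0.3, -2.5]
grip_width: 0.0473
grasp_force: 35.0
```

Emit:
{"api": "drive_tool", "payload": {"increments": [[[0,0,1,0,0,0,0.4],[0,0,1,0,0,0,0.4],[0,0,0,0,0,0,0.4],[0,0,0,0,0,0,0.4]]]}}

```text
time: 10.78
position: [0.5068, -0.3174, 0.0553]
ee_rot: [[-0.117, -0.993, 0.0], [-0.993, 0.117, -0.0], [0.0, -0.0, -1.0]]
wrist_force: [-5.1, 3.5, 14.8]
grip_width: 0.0471
grasp_force: 35.0
```

Contact with the floor. Releasing and rising.

Emit:
{"api": "drive_tool", "payload": {"increments": [[[0,0,-1,0,0,0,0.6],[0,0,0,0,0,0,0.7],[0,0,0,0,0,0,0.85],[0,0,0,0,0,0,1],[0,0,0,0,0,0,1],[0,0,0,0,0,0,1],[0,0,-10,0,0,0,1],[0,0,-25,0,0,0,1],[0,0,-40,0,0,0,1],[0,0,-50,0,0,0,1],[0,0,-50,0,0,0,1],[0,0,-20,0,0,0,1],[0,0,0,0,0,0,1]]]}}

```text
time: 12.4
position: [0.5076, -0.3177, 0.2524]
ee_rot: [[-0.118, -0.993, 0.004], [-0.993, 0.118, -0.001], [0.001, -0.005, -1.0]]
wrist_force: [-0.6, 0.4, -0.2]
grip_width: 0.0877
grasp_force: 0.0
```

```bash
python3 - w4 <<'E'
from look import *
q=box(.40,.62,-.43,-.2,.06,.085);print("covertop",len(q),rect(q),np.percentile(q[:,2],[2,50,98]))
q=box(.43,.60,-.4,-.23,.021,.035);print("flange",len(q),rect(q),np.median(q[:,2]))
t=get_image("top");Pt=pts(t);q=Pt.reshape(-1,3)
q=q[(abs(q[:,0]-.595)<.05)&(abs(q[:,1]+.018)<.08)]
f=q[(q[:,2]>.085)&(q[:,2]<.11)];print("fin",len(f),rect(f),np.median(f,0))
E
```

```text
t 12.45 p [ 0.5069 -0.3173  0.2506] yangle 173.23515558229366 z [ 1.9e-03 -3.0e-04 -1.0e+00] cam [ 0.498 -0.384  0.386] q [-13.3  13.3  -9.6  -0.  -67.    6.6] 0.08755638263755365
covertop 7044 [ 506.6 -317.9  109.7   57.2   -6.8] [0.0624968  0.06909712 0.07082287]
flange 1864 [ 502.1 -317.   133.2   64.    -6.7] 0.025060180787769476
fin 100 [591.6  -8.   35.5  12.2  15.4] [ 0.59019815 -0.00818591  0.09830021]
```

The cover sits flat in the tray, top at 69 mm and flange 133x64. Top-camera fin fit is 35.5x12.2, which matches; moving over the fin.

Emit:
{"api": "drive_tool", "payload": {"increments": [[[0,0,0,0,0,-0.13,1],[0,0,0,0,0,-0.13,1],[0,0,0,0,0,-0.127,0.7],[-25,-15,0,0,0,0,0.7],[-45,-27,0,0,0,0,0.7],[-45,-27,0,0,0,0,0.7],[-45,-27,0,0,0,0,0.7],[-45,-27,0,0,0,0,0.7],[-40,-24,0,0,0,0,0.7],[-30.6,-16.9,0,0,0,0,0.7],[0,0,0,0,0,0,0.7]]]}}

```text
time: 13.88
position: [0.5914, -0.0061, 0.2478]
ee_rot: [[0.268, -0.963, -0.003], [-0.963, -0.268, -0.001], [-0.0, 0.003, -1.0]]
wrist_force: [-0.1, 0.4, 0.7]
grip_width: 0.0615
grasp_force: 0.0
```

```bash
python3 - w5 <<'E'
from look import *
f=box(.54,.64,-.08,.04,.088,.105);print("fin",len(f),rect(f),np.median(f,0))
E
```

```text
t 13.925 p [ 0.5911 -0.0072  0.248 ] yangle -164.4771962179861 z [-2.7e-03 -6.0e-04 -1.0e+00] cam [ 0.609 -0.071  0.381] q [ 18.2  12.9 -10.5  -0.  -66.8  -2.7] 0.061146511508155886
fin 717 [591.   -8.7  35.3  11.9  15.7] [ 0.59117616 -0.00960707  0.09787293]
```

Emit:
{"api": "drive_tool", "payload": {"increments": [[[1.3,0.4,25,0,0,0,0.5],[0,0,35,0,0,0,0.5],[0,0,35,0,0,0,0.5],[0,0,30,0,0,0,0.5],[0,0,18,0,0,0,0.5],[0,0,10,0,0,0,0.5],[0,0,5,0,0,0,0.5],[0,0,0,0,0,0,0.5],[0,0,0,0,0,0,0],[0,0,0,0,0,0,0],[0,0,0,0,0,0,0],[0,0,0,0,0,0,0],[0,0,0,0,0,0,0],[0,0,0,0,0,0,0]]], "newtons": 30}}

```text
time: 15.68
position: [0.5916, -0.0094, 0.0916]
ee_rot: [[0.266, -0.964, 0.0], [-0.964, -0.266, 0.0], [-0.0, -0.0, -1.0]]
wrist_force: [0.1, 0.6, 1.0]
grip_width: 0.0118
grasp_force: 30.0
```

Emit:
{"api": "drive_tool", "payload": {"increments": [[[0,0,-5,0,0,0,0],[0,0,-10,0,0,0,0],[0,0,-15,0,0,0,0],[0,0,-20,0,0,0,0],[0,0,-25,0,0,0,0],[0,0,-25,0,0,0,0],[0,0,-20,0,0,0,0],[0,0,-10,0,0,0,0],[0,0,0,0,0,0,0]]]}}

```text
time: 16.8
position: [0.5918, -0.0094, 0.2225]
ee_rot: [[0.266, -0.964, 0.002], [-0.964, -0.266, 0.001], [-0.0, -0.002, -1.0]]
wrist_force: [-0.2, 0.1, -0.6]
grip_width: 0.0115
grasp_force: 30.0
```

```bash
python3 - w6 <<'E'
from look import *
b=get_image("side");cv2.imwrite("pics/s6.png",cv2.resize(b["pixels"][150:320,220:450],None,fx=3,fy=3))
E
```

```text
t 16.85 p [ 0.5913 -0.0095  0.2215] yangle -164.59808989427376 z [ 1.e-04  3.e-04 -1.e+00] cam [ 0.608 -0.074  0.356] q [ 18.   14.  -12.7  -0.  -63.3  -2.6] 0.011715529545088142
```

View pics/s6.png

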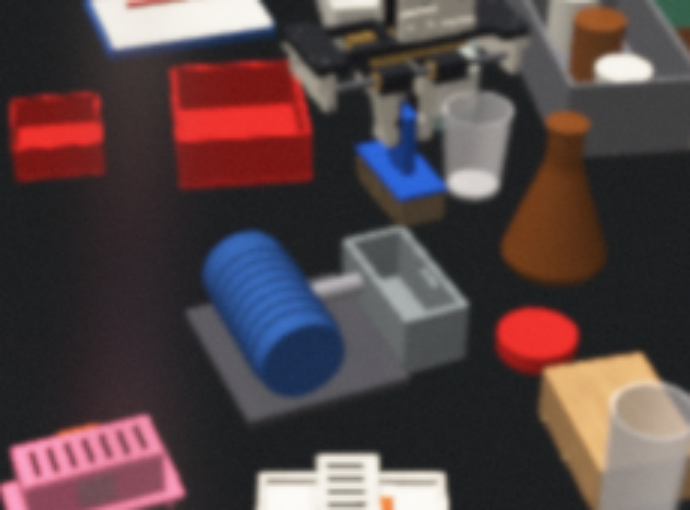

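The cartridge hangs upright from the jaws at (405,150) in the crop, and the housing is empty. Carrying it to the larger bin.

Emit:
{"api": "drive_tool", "payload": {"increments": [[[-15,1,0,0,0,0,0],[-30,2,0,0,0,0,0],[-45,4,0,0,0,0,0],[-50,4.3,0,0,0,0,0],[-50,4.3,0,0,0,0,0],[-50,4.3,0,0,0,0,0],[-45,4,0,0,0,0,0],[-35,2.7,0,0,0,0,0],[-20,1.4,0,0,0,0,0],[-7.7,0.3,0,0,0,0,0],[0,0,0,0,0,0.09,0],[0,0,0,0,0,0.09,0],[0,0,0,0,0,0.09,0],[0,0,0,0,0,0,0],[0,0,0,0,0,0,0]]]}}

```text
time: 18.77
position: [0.472, 0.3177, 0.2215]
ee_rot: [[0.0, -1.0, -0.0], [-1.0, -0.0, -0.0], [0.0, 0.0, -1.0]]
wrist_force: [-0.6, -0.6, -1.5]
grip_width: 0.0121
grasp_force: 30.0
```

```bash
python3 - w7 <<'E'
from look import *
q=box(.37,.57,.2,.43,.05,.066);print("binrim",len(q),rect(q))
q=box(.37,.57,.2,.43,.15,.19);print("block",len(q),rect(q),np.percentile(q[:,2],[5,50,95]))
E
```

```text
t 18.825 p [0.472  0.3178 0.2215] yangle -179.9955629086641 z [-1.e-04 -2.e-04 -1.e+00] cam [0.471 0.25  0.355] q [ 53.7  11.9 -15.5   0.  -62.7 -53.6] 0.01187684056903226
binrim 3473 [470.2 293.1 140.3 109.   89.9]
block 7247 [470.8 318.6  93.   45.   -0. ] [0.16680397 0.16809301 0.16951825]
```

View pics/w7.png

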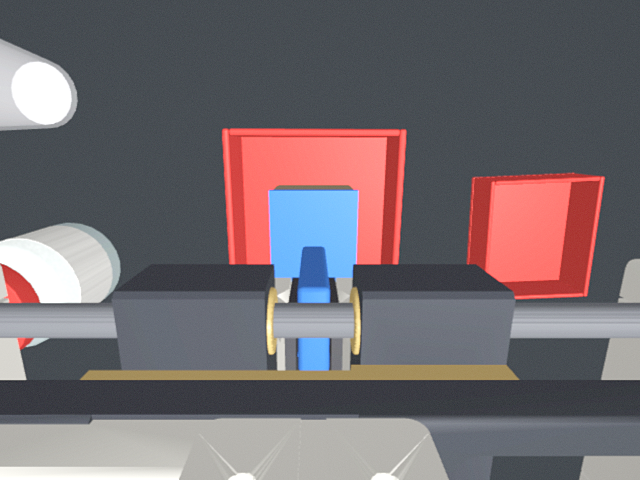

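The cartridge is level and centred over the larger bin (224–405 px across; the small bin is at 535,235). Its underside is about 131 mm above the bin floor, so I'm lowering it.

Emit:
{"api": "drive_tool", "payload": {"increments": [[[0,0,15,0,0,0,0],[0,0,30,0,0,0,0],[0,0,30,0,0,0,0],[0,0,25,0,0,0,0],[0,0,14,0,0,0,0],[0,0,8,0,0,0,0],[0,0,4,0,0,0,0],[0,0,1,0,0,0,0],[0,0,1,0,0,0,0],[0,0,1,0,0,0,0],[0,0,0,0,0,0,0],[0,0,0,0,0,0,0]]]}}

```text
time: 20.32
position: [0.4719, 0.3182, 0.0927]
ee_rot: [[-0.001, -1.0, 0.0], [-1.0, 0.001, 0.0], [-0.0, -0.0, -1.0]]
wrist_force: [-0.9, -0.2, -1.4]
grip_width: 0.0117
grasp_force: 30.0
```

Emit:
{"api": "drive_tool", "payload": {"increments": [[[0,0,1,0,0,0,0],[0,0,1,0,0,0,0],[0,0,0,0,0,0,0],[0,0,0,0,0,0,0]]]}}

```text
time: 20.82
position: [0.4719, 0.3182, 0.0906]
ee_rot: [[-0.001, -1.0, 0.0], [-1.0, 0.001, 0.0], [-0.0, -0.0, -1.0]]
wrist_force: [-0.0, -0.6, -0.5]
grip_width: 0.0121
grasp_force: 30.0
```

Emit:
{"api": "drive_tool", "payload": {"increments": [[[0,0,1,0,0,0,0],[0,0,0,0,0,0,0],[0,0,0,0,0,0,0]]]}}

```text
time: 21.2
position: [0.4721, 0.3182, 0.0906]
ee_rot: [[-0.001, -1.0, 0.001], [-1.0, 0.001, 0.0], [-0.0, -0.001, -1.0]]
wrist_force: [-2.6, -1.4, 8.7]
grip_width: 0.0121
grasp_force: 30.0
```

Standing on the bin floor. Releasing.

Emit:
{"api": "drive_tool", "payload": {"increments": [[[0,0,-0.5,0,0,0,0.3],[0,0,0,0,0,0,0.4],[0,0,0,0,0,0,0.5],[0,0,0,0,0,0,0.5],[0,0,0,0,0,0,0.5],[0,0,-10,0,0,0,0.5],[0,0,-25,0,0,0,0.5],[0,0,-40,0,0,0,0.5],[0,0,-40,0,0,0,0.5],[0,0,-30,0,0,0,0.5],[0,0,-10,0,0,0,0.5],[0,0,0,0,0,0,0.5]]]}}

```text
time: 22.7
position: [0.4719, 0.3182, 0.2456]
ee_rot: [[-0.001, -1.0, 0.001], [-1.0, 0.001, 0.001], [-0.001, -0.001, -1.0]]
wrist_force: [-0.1, 0.6, -0.9]
grip_width: 0.0439
grasp_force: 0.0
```

```bash
python3 - w8 <<'E'
from look import *
q=box(.39,.55,.22,.41,.085,.105);print("fin",len(q),rect(q),np.percentile(q[:,2],[5,50,95]))
q=box(.41,.53,.25,.38,.03,.045);print("block",len(q),rect(q),np.percentile(q[:,2],[5,50,95]))
b=get_image("side");cv2.imwrite("pics/s8.png",b["pixels"])
E
```

```text
t 22.75 p [0.4715 0.3179 0.2446] yangle 179.93308341040753 z [-6.e-04 -1.e-04 -1.e+00] cam [0.471 0.251 0.379] q [ 53.7  10.9 -13.6  -0.  -65.6 -53.7] 0.04382466694650305
fin 736 [470.5 318.7  35.2  11.9   0. ] [0.09412737 0.09675724 0.0979878 ]
block 3877 [470.4 319.4  92.6  44.9  -0. ] [0.03603455 0.03725991 0.03849366]
```

View pics/s8.png

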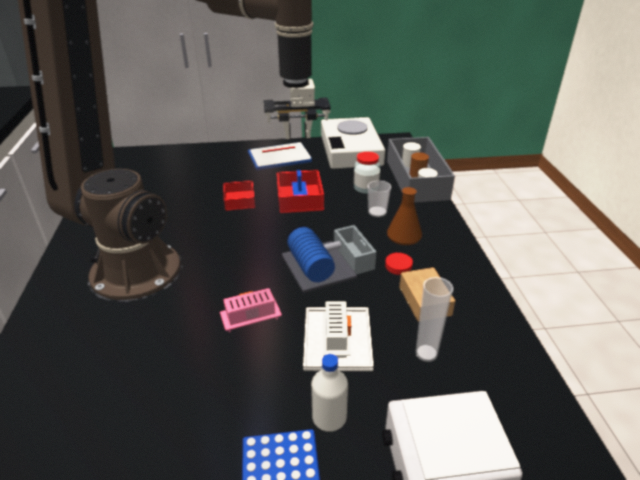

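The cover lies flat in the tray at (337,328) and the cartridge stands upright in the larger bin at (299,185). Nothing else has moved, so I'm handing in.

```bash
python3 -c "
from plant import *
print(close_job())"
```

```text
the job is handed in; nothing more can be done
None
```

The job is handed in at about 23 s: the cover is flat and right way up in the white tray, the cartridge stands upright in the larger red bin, and the other things on the bench look unmoved in the last picture.

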